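Close and hold a lantern's bayonet battery cap

TASK

Close the battery tube of the hand lantern on the storeroom bench: pick up the knurled cap, set it over the lantern's upright neck and turn it until its hidden keyways drop over the neck's two pins. Then push it fully home against the spring contact, its rim down on the black shoulder, and finish still gripping it and holding it down there (the spring lifts it again if you let go). Leave the other things on the bench where they are.

Things in the scene. Friction and masses are not known exactly. Their poses are not given: they have to be found in the camera images.
- cap_center (a point): Centre, half-way up, of the loose knurled aluminium cap: round, 54 mm across, 40 mm high, 0.08 to 0.17 kg, standing rim down with its closed flat top up, knurled all round its side; can be gripped at any angle. z is its axis. Fully home, this point is 20 mm above the shoulder; with the cap standing on the pins, 32.5 mm.
- cap_rim (a point): Centre of the cap's lower rim. A 37 mm bore goes 21 mm up from it, with two opposite keyways in its wall, 11 mm wide, over its whole depth, hidden from outside. Nothing tells their angle to the pins: find it by turning. In any half turn, either way, they meet the pins once, and pass within about 7 degrees either side. Let go on the pins, the cap stays standing there, to be regripped.
- seat (a point): Centre of the black round shoulder (60 mm across, faces up, 70 mm above the bench) on top of the lantern, on the neck's axis; z up. The cap's rim lies on it when home. The lantern is a fixed grey box 104 x 80 mm, its top face 64 mm above the bench, lamp glass on its +x side, wooden chocks along both sides (118 mm over them, 22 mm high).
- pin_level (a point): Point on the neck's axis level with the top of its pins, 12.5 mm above the shoulder. The aluminium neck is 31 mm across and rises 18 mm from the shoulder, tapered at the tip (25 mm). Two opposed steel pins, 5 mm thick, stick 6 mm out of it; their angle round the neck differs each time and is not given by these axes.
- contact (a joint): Domed brass spring contact in the middle of the neck, its top 26 mm above the shoulder when free: how far it is pushed down, in m. 0 free, about 0.005 with the cap fully home. The cap meets it 5 mm before home; the spring pushes up with 3 N at first and 9 N at home, more than the cap's weight.
- screwdriver: Bystander, leave alone: screwdriver with black handle, 170 mm long, lying on the bench; origin at its underside.
- tape_roll: Bystander, leave alone: empty cardboard tape core, 72 mm across, 20 mm high, lying flat; origin at the centre of its underside.
- tin_lid: Bystander, leave alone: smooth flat steel tin lid (not knurled), 74 mm across, 14 mm high; origin at the centre of its underside.
- cell: Bystander, leave alone: grey battery cell standing upright, 33 mm across, 61 mm high; origin at the centre of its underside.
- oil_can: Bystander, leave alone: dark steel can standing upright, 56 mm across, 85 mm high; origin at the centre of its underside.
Not all that is in view belongs to the job. Of the things shaped like the part that bears cap_center, the aluminium one is meant.

How it is judged:
On the way:
1. the cap has been brought upright over the neck, down to about the height of the pins (horizontal distance between cap_center and seat below 0.006 m and z of cap_center in the frame of seat between 0.026 and 0.04 m and angle between cap_center's own z axis and vertical below 0.25 rad).
At the end, for the whole second after the job is handed in: The cap is fully home and held: centred on the neck within 5 mm, upright within 0.1 rad, rim within 2 mm of the shoulder, spring contact pushed down by more than 2.8 mm, the fingers still on the cap with more than 1 N, and the cap still, through the last second (z of cap_center in the frame of seat between 0.017 and 0.022 m and horizontal distance between cap_center and seat below 0.005 m and angle between cap_center's own z axis and vertical below 0.1 rad and value of joint contact above 0.0028 m and contact force between the fingers and cap above 1 N and linear speed of cap below 0.02 m/s); the arm keeps its last pose, push and grip.
It fails at once if one of the other things on the bench is displaced by more than 30 mm (distance of any of screwdriver, tape_roll, tin_lid, cell, oil_can from where it was at the start of the episode above 0.03 m).
It also fails if it takes over 64 s, if anything falls off the work surface, if the arm or the gripper's body presses on something with over 40 N, if the wrist force passes 120 N, or if a joint passes its speed limit or range.

ROBOT

A 7-joint arm with a two-finger parallel gripper is mounted at the origin on the work surface. World frame = base frame: x ahead of the robot, y to its left, z up, the work surface at z = 0. Lengths are in m, angles in rad, forces in N, time in s.
With the tool pointing down it reaches from about 0.425 to 1.025 m from the base axis. Payload 9.4 kg.
Tool frame: the origin (TCP) lies at the very end of the fingers, on their centre line; the grasp point (between the pads) lies 19 mm behind it (grip_point_offset is the distance from the TCP to the grasp point, in m); z points along the fingers, y is the direction in which the jaws open and shut (so a half turn about z gives the same grasp; the last joint's range is limited). The gripper opens to 85 mm and grips with 20 to 120 N. Pads are 22 mm wide; open, the fingers measure 114 mm over their backs; the gripper's body (76 mm by 85 mm) begins 54 mm behind the grasp point. The pads swing forward as they close: fully open they stand 13 mm farther back than shut.
Start: joints at [-1.258, 0.599, -0.003, 1.599, 0.002, 0.943, -0.08], TCP at [0.276, 0.671, 0.231] pointing down, gripper open.
Joint ranges: [-2.57, 2.57], [-0.35, 1.97], [-1.29, 1.29], [0.11, 2.56], [-1.05, 4.19], [0.11, 1.86], [-2.63, 2.63]. Speed limits (rad/s): [2.22, 2.22, 3.01, 3.01, 3.14, 3.14, 3.14].

INTERFACE

Orientations are given as a unit quaternion [x, y, z, w].
In Python, from workcell import read_state, grab_frame, close_job, regions_of, pinpoint, grip_point_offset gives the robot as it stands. The module is installed in compiled form; this text tells all that it offers.
- The arm moves only by the tool apply_moves, never from a script. Its argument "increments" is a list of rows, each a list of 3 entries, a list of its own where there are three numbers: the turn, a rotation vector about the world's x, y, z in rad, then the shift along the world's x, y, z in mm, then the opening, from 0 (shut) to 1 (fully open). In form: [[[ax, ay, az], [x, y, z], fingers], ...]. A call has 1 to 10 rows; each row is the pose to reach, as a shift and turn from the pose commanded when the call began; what a row does not reach only later rows make up. A row lasts 1/12 s, in which the tool goes at most 41.7 mm and 7.16 degrees, less where a joint would pass 70% of its speed; a pose out of reach is approached as far as the arm can. A call with a gripper value outside its range is refused whole. The fingers move at their own pace and stop on an object; "grip_force" is the grip in N (left out, the last holds). Time passes only in rows, so rows that repeat a pose let the fingers close. It gives the time, the measured TCP pose, the force and the opening at its end, in the units of the state.
- read_state(): the state, without advancing time (a new reading comes with each control period).
- grab_frame(name): name is "scene" or "top" or "wrist"; returns a dict with "pixels" (400x640x3 uint8, red, green, blue), "mtx" (3x3 intrinsics, pixels), "k1" (the pictures are not rectified: a ray, as slopes to the right and down, at radius r is drawn at 1 + k1 r^2 times it, then the intrinsics apply), "R" (3x3) and "t" (3): a world point X has camera coordinates R X + t. Camera axes: x right, y down, z forward; pixel columns grow to the right and rows downward; lengths in m; the calibration is good to about 2 mm. A picture is of the moment at which its call begins. There is no depth.
- close_job(): hands the job in, once; it reports no verdict.
Trained networks look in a picture, given as the dict that the camera call returned (one of the last four; its "shot" number tells which), for a name from the list of things; names that differ only in an ending like _2 or _b are one class to them, and where a whole thing is asked for, a point or a joint stands for the part that bears it (a point fixed in the world has none). Each returns a list of dicts, best first, with "conf" (0 to 1); they miss things now and then, are a little off and sometimes report something else, mostly with a low value. They report only what shows in the picture. A call takes as long as a camera call. They do not tell look-alikes from the thing itself.
- regions_of(picture, thing): "pixels" (400x640 bool, what is visible of it) and "location" ([column, row] in pixels, amid what is visible of it).
- pinpoint(picture, thing): "location" ([column, row] in pixels: a listed point, or the origin of a listed thing).
The state is a dict: "clock": time; "joint_positions": joint angles; "joint_vel": joint speeds; "joint_efforts": joint torques, N m; "eef_pos": TCP position; "ee_rot": TCP orientation; "force": force on the tool from outside, world axes, zero at the start; "moment": the same for the moment, N m; "width": finger opening in m.
Only numpy, scipy, OpenCV 4.12 (cv2) and the standard library are available. Lean on these libraries where they do the work, as an engineer would, in place of code of your own. Each camera call takes 0.05 s, during which the arm holds its last target.

## Working session

There is one attempt and no reset: what is moved stays moved. The work goes in short steps, Python scripts to look and compute and a tool call to move; the robot and the scene stay as the last step left them, time stands still between calls to the robot, and variables do not carry over. Pictures are saved under pics/ and viewed, and the job is handed in when it is done.

Besides the shell and the picture viewer there is one more tool, called as name([rows], argument=value, ...), one row to a line, values as JSON. apply_moves: Moves the arm, as the interface text tells. Its arguments: {"type":"object","properties":{"increments":{"type":"array"},"grip_force":{"type":"number"}},"required":["increments"]}

```bash
mkdir -p pics; cat > h.py <<'E'
import numpy as np, cv2
from workcell import *
def save(p,name): cv2.imwrite('pics/'+name, cv2.cvtColor(p['pixels'],cv2.COLOR_RGB2BGR))
def ray(p,uv):
    K=np.array(p['mtx']);R=np.array(p['R']);t=np.array(p['t'])
    d=np.linalg.inv(K)@[uv[0],uv[1],1]; x=d[:2]/d[2]; u=x.copy()
    for _ in range(30): u=x/(1+p['k1']*(u@u))
    return -R.T@t, R.T@np.array([u[0],u[1],1])
def atz(p,uv,z):
    o,d=ray(p,uv); return o+d*(z-o[2])/d[2]
def proj(p,X):
    c=np.array(p['R'])@X+np.array(p['t']); u=c[:2]/c[2]; u=u*(1+p['k1']*(u@u)); return (np.array(p['mtx'])@[u[0],u[1],1])[:2]
def tri(ps):
    A=np.zeros((3,3));b=np.zeros(3)
    for o,d in ps:
        d=d/np.linalg.norm(d);M=np.eye(3)-np.outer(d,d);A+=M;b+=M@o
    return np.linalg.solve(A,b)
E
python3 - <<'E'
from h import *
s=read_state();print(s['clock'],s['eef_pos'],s['ee_rot'],s['width'],grip_point_offset)
for n in ['scene','top']:
    p=grab_frame(n);save(p,n+'0.png');print(n,-np.array(p['R']).T@p['t'])
    for th,z in [('cap_center',.02),('cap_rim',0),('seat',.07),('pin_level',.0825),('screwdriver',0),('tape_roll',0),('tin_lid',0),('cell',0),('oil_can',0)]:
        for r in pinpoint(p,th)[:3]: print(th,np.round(r['location'],1),round(r['conf'],2),np.round(atz(p,r['location'],z),4))
E
```

```text
0.0 [0.27533453 0.67015369 0.23037784] [ 1.93635066e-01  9.81073286e-01 -8.14202357e-04 -7.95225116e-05] 0.08537970190468942 0.0187
scene [ 1.14449522 -0.10110596  0.71294725]
cap_center [244.4 212.9] 0.76 [ 0.4814 -0.2016  0.02  ]
cap_center [221.4 256.4] 0.73 [ 0.5901 -0.2453  0.02  ]
cap_center [203.9 197.6] 0.71 [ 0.4239 -0.2888  0.02  ]
cap_rim [227.5 259.9] 0.84 [ 0.5844 -0.2373  0.    ]
cap_rim [248.8 219.9] 0.75 [ 0.4839 -0.1952  0.    ]
cap_rim [206.7 202.4] 0.71 [ 0.4191 -0.2871  0.    ]
seat [428.7 207.8] 0.57 [0.5648 0.1625 0.07  ]
pin_level [429.8 204.7] 0.66 [0.5684 0.1617 0.0825]
pin_level [356.5 271. ] 0.17 [ 0.7023 -0.0045  0.0825]
screwdriver [339.  215.7] 0.87 [ 0.498  -0.0046  0.    ]
screwdriver [247.9 222.3] 0.73 [ 0.4905 -0.1971  0.    ]
tape_roll [356.9 269.9] 0.96 [0.642  0.0094 0.    ]
tape_roll [339.5 212. ] 0.2 [ 0.4875 -0.002   0.    ]
tin_lid [319.3 174.1] 0.7 [ 0.3616 -0.0314  0.    ]
cell [421.9 305.5] 0.82 [0.7353 0.112  0.    ]
oil_can [299.1 318.6] 0.97 [ 0.7314 -0.1089  0.    ]
top [ 0.42904259 -0.03455758  0.94583422]
cap_center [408.  282.1] 0.92 [ 0.3923 -0.204   0.02  ]
cap_center [450.1 262.9] 0.89 [ 0.4298 -0.2965  0.02  ]
cap_center [404.  239.2] 0.72 [ 0.4834 -0.2     0.02  ]
cap_rim [414.8 192.5] 0.95 [ 0.5876 -0.2331  0.    ]
cap_rim [402.  238.2] 0.75 [ 0.4869 -0.1992  0.    ]
cap_rim [407.1 282.6] 0.72 [ 0.3905 -0.2056  0.    ]
seat [230.2 201.3] 0.71 [0.568  0.1623 0.07  ]
pin_level [312.6 233.7] 0.4 [ 0.4959 -0.0064  0.0825]
screwdriver [261.8 137.2] 0.66 [0.7246 0.1069 0.    ]
screwdriver [308.7 237.7] 0.65 [0.4937 0.005  0.    ]
tape_roll [303.9 169.5] 0.56 [0.6466 0.0126 0.    ]
tin_lid [332.3 294. ] 0.74 [ 0.3711 -0.0431  0.    ]
cell [260.1 134.9] 0.73 [0.7302 0.1108 0.    ]
cell [228.7 203.9] 0.62 [0.5734 0.1814 0.    ]
oil_can [355.9 127.1] 0.81 [ 0.7422 -0.1077  0.    ]
oil_can [404.7 241.7] 0.22 [ 0.4791 -0.2048  0.    ]
```

View pics/scene0.png

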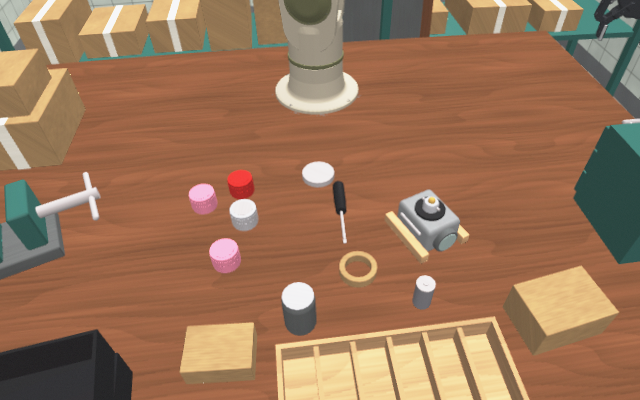

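View pics/top0.png

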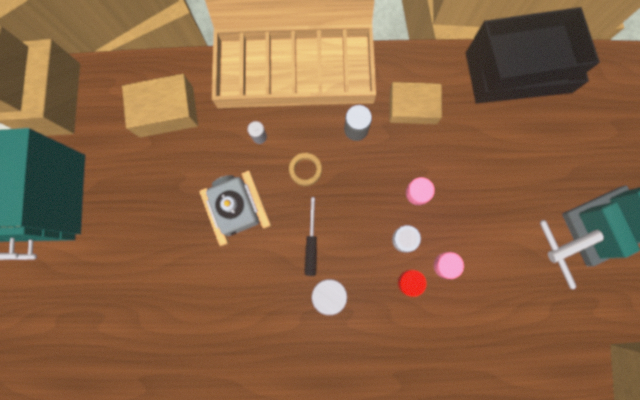

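```bash
python3 - <<'E'
import cv2
a=cv2.imread('pics/scene0.png')[170:290,170:290];b=cv2.imread('pics/top0.png')[160:310,370:490]
cv2.imwrite('pics/crop0.png',cv2.hconcat([cv2.resize(a,(400,400),interpolation=2),cv2.resize(b,(400,500),interpolation=2)[:400]]))
a=cv2.resize(a,(390,390),interpolation=2);b=cv2.resize(b,(400,500),interpolation=2)
a=cv2.copyMakeBorder(a,0,110,0,0,cv2.BORDER_CONSTANT)
cv2.imwrite('pics/crop0.png',cv2.hconcat([a,b]))
E
```

```text
(no output)
```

View pics/crop0.png

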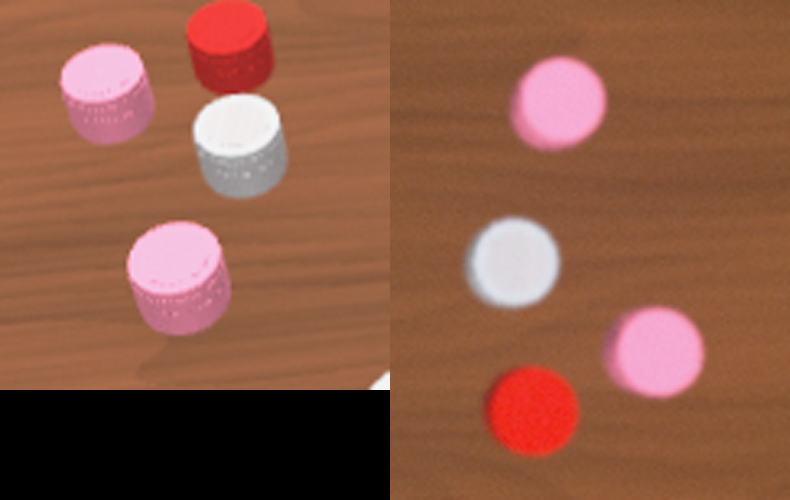

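Candidates in the scene picture: pink (203,198), pink (225,256), red (241,185) and silver (244,213). Only the silver one fits: knurled side, bare aluminium, 40 mm high. The flat white disc at (318,174) is the smooth tin lid. Next I'll refine the cap and seat positions.

```bash
cat > cap.py <<'E'
from h import *
ps={n:grab_frame(n) for n in ['scene','top']}
rs=[]
for n,p in ps.items():
    best=None
    for r in regions_of(p,'cap_center'):
        m=np.array(r['pixels']); c=p['pixels'][m].mean(0); print(n,np.round(r['location'],1),round(r['conf'],2),m.sum(),c.round())
        if c.max()-c.min()<40:
            # top face: brightest part
            g=p['pixels'].mean(2); k=m&(g>np.percentile(g[m],60)-12)
            cs,_=cv2.findContours(k.astype(np.uint8),0,1); e=max(cs,key=cv2.contourArea); el=cv2.fitEllipse(cv2.convexHull(e)); print('ellipse',el, atz(p,el[0],.04).round(4))
            rs.append(ray(p,el[0]))
print('tri',tri(rs))
for th in ['seat','pin_level']:
    a=[]
    for n,p in ps.items():
        for r in pinpoint(p,th): 
            print(n,th,np.round(r['location'],1),r['conf'])
            if r['conf']>.5:a.append(ray(p,r['location']))
    if len(a)>1: print(tri(a))
    
p=ps['scene']
print([proj(p,np.array([.566,.162,z])).round(1) for z in (.07,.0825,.096)],[proj(ps['top'],np.array([.566,.162,z])).round(1) for z in (.07,.0825,.096)])
a=ps['scene']['pixels'][175:255,385:475];b=ps['top']['pixels'][160:250,190:280]
cv2.imwrite('pics/lan.png',cv2.cvtColor(cv2.hconcat([cv2.resize(a,(395,395),interpolation=2),cv2.resize(b,(395,395),interpolation=2)]),4))
E
python3 cap.py
```

```text
scene [244.6 213.7] 0.92 772 [200. 193. 193.]
ellipse ((242.29043579101562, 208.12106323242188), (17.71683692932129, 25.437532424926758), 79.58726501464844) [ 0.4865 -0.203   0.04  ]
scene [243.7 186.4] 0.78 633 [203.  55.  52.]
scene [221.1 254.3] 0.65 925 [222. 155. 179.]
scene [200.6 196.5] 0.63 683 [221. 152. 178.]
top [409.3 282.5] 0.82 583 [230.  45.  33.]
top [407.2 239.7] 0.78 615 [209. 204. 209.]
ellipse ((407.04412841796875, 238.25523376464844), (23.59821891784668, 23.866161346435547), 0.14166615903377533) [ 0.484  -0.2029  0.04  ]
top [448.4 263.3] 0.72 659 [233. 152. 185.]
top [419.5 189.7] 0.69 587 [240. 159. 194.]
top [299.  162.1] 0.69 557 [190. 147.  91.]
tri [ 0.48418499 -0.2033535   0.03764604]
scene seat [426.4 207.2] 0.79
top seat [229.3 198.4] 0.98
[0.57168664 0.15817737 0.08026035]
scene pin_level [432.  203.9] 0.57
top pin_level [228.6 200.8] 0.55
top pin_level [259.7 134.6] 0.16
[0.56744123 0.16446699 0.08301047]
[array([428.6, 208.3]), array([429.6, 203.8]), array([430.6, 198.9])] [array([230.4, 202.3]), array([229. , 201.3]), array([227.5, 200.3])]
```

View pics/lan.png

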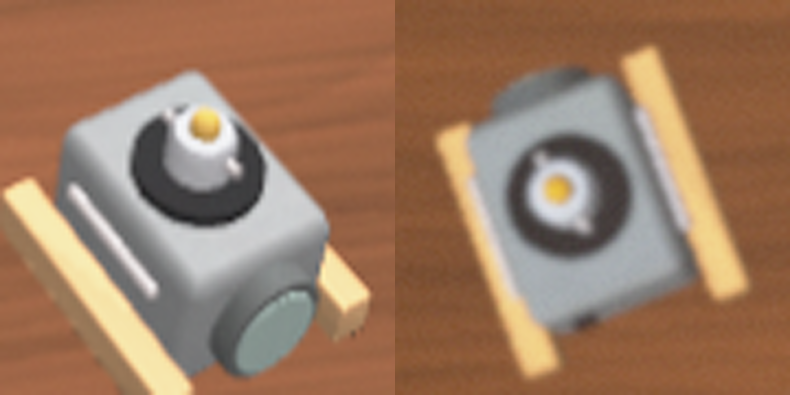

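Both views show the black shoulder with its neck, and the pins point roughly up-left and down-right. The seat is at about (0.567, 0.162) and the cap at about (0.485, -0.203). I'll go above the lantern first for a wrist picture.

apply_moves([
  [[0,0,-0.06],[20,-30,0],1],
  [[0,0,-0.12],[40,-60,0],1],
  [[0,0,-0.18],[60,-90,0],1],
  [[0,0,-0.24],[80,-120,0],1],
  [[0,0,-0.3],[100,-150,0],1],
  [[0,0,-0.36],[120,-180,0],1],
  [[0,0,-0.42],[140,-210,0],1],
  [[0,0,-0.48],[160,-240,0],1],
  [[0,0,-0.54],[180,-270,0],1],
  [[0,0,-0.6],[200,-300,0],1],
])

```text
clock: 2.23
eef_pos: [0.4763, 0.3692, 0.2316]
ee_rot: [0.476, 0.879, 0.0, 0.0]
force: [0.8, 0.6, -0.2]
width: 0.0852
```

apply_moves([
  [[0,0,-0.05],[13,-30,0],1],
  [[0,0,-0.1],[26,-60,0],1],
  [[0,0,-0.15],[39,-90,0],1],
  [[0,0,-0.2],[52,-120,0],1],
  [[0,0,-0.25],[65,-150,0],1],
  [[0,0,-0.3],[78,-180,0],1],
  [[0,0,-0.3],[91,-209,0],1],
  [[0,0,-0.3],[91,-209,0],1],
  [[0,0,-0.3],[91,-209,0],1],
])

```text
clock: 2.98
eef_pos: [0.5673, 0.1595, 0.2315]
ee_rot: [0.603, 0.798, 0.0, 0.0]
force: [0.2, 0.3, 0.3]
width: 0.0853
```

```bash
python3 - <<'E'
from h import *
p=grab_frame('wrist');save(p,'w1.png')
s=read_state();print(s['clock'],s['eef_pos'],s['ee_rot'],s['joint_positions'].round(3) if hasattr(s['joint_positions'],'round') else s['joint_positions'],s['force'])
for th,z in [('seat',.07),('pin_level',.0825)]:
    for r in pinpoint(p,th): print(th,np.round(r['location'],1),round(r['conf'],2),atz(p,r['location'],z).round(4))
print(proj(p,np.array([.567,.162,.07])),proj(p,np.array([.567,.162,.096])))
E
```

```text
3.0333 [0.56662729 0.16135237 0.23135747] [ 6.01598744e-01  7.98798422e-01  1.66534055e-04 -6.93234748e-05] [-0.555  0.445  0.258  1.93  -0.156  0.786  0.07 ] [-0.51228335 -0.03427114  0.2857155 ]
seat [312.8 182.5] 0.95 [0.5662 0.1592 0.07  ]
pin_level [312.8 177. ] 0.61 [0.5642 0.1666 0.0825]
[314.48382331 179.81508621] [314.4153583  186.64133702]
```

View pics/w1.png

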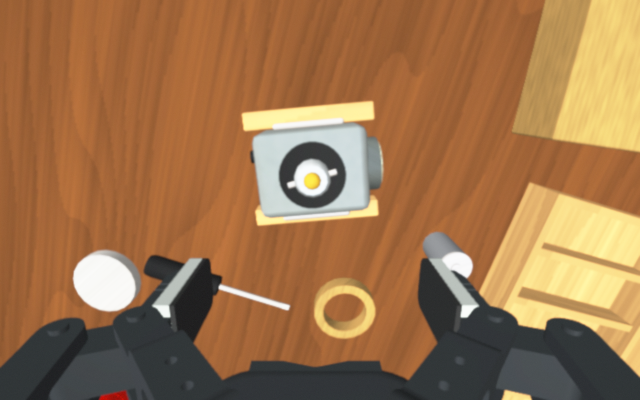

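The lantern is clear at (312,175), with the shoulder disc unobstructed. I'll fit the disc outline.

```bash
python3 - <<'E'
from h import *
p=grab_frame('wrist');g=p['pixels'].max(2)
m=np.zeros_like(g);m[135:212,272:352]=(g[135:212,272:352]<95)
cs,_=cv2.findContours(m.astype(np.uint8),0,1);c=max(cs,key=cv2.contourArea);el=cv2.fitEllipse(cv2.convexHull(c));print(el,atz(p,el[0],.07))
px=p['pixels'].astype(int);y=((px[...,0]-px[...,2])>100);m2=np.zeros_like(y);m2[160:205,290:335]=y[160:205,290:335]
v,u=np.nonzero(m2);print(u.mean(),v.mean(),atz(p,(u.mean(),v.mean()),.093))
# predicted disc outline radius check
C=np.array([.567,.162,.07]);
for X in ([.03,0,0],[-.03,0,0],[0,.03,0],[0,-.03,0]): print(proj(p,C+X).round(1))
E
```

```text
((312.2547302246094, 179.35362243652344), (64.71488189697266, 64.7779541015625), 59.03110885620117) [0.5635939  0.16552043 0.07      ]
311.9641025641026 185.5179487179487 [0.5636181  0.16531005 0.093     ]
[347.  193.2]
[282.2 174.9]
[324.4 151.7]
[305.7 214.9]
```

```bash
cat > seat.py <<'E'
from h import *
for i in range(3):
    p=grab_frame('wrist');s=read_state();g=p['pixels'].max(2)
    m=np.zeros_like(g);m[130:220,265:360]=(g[130:220,265:360]<95)
    cs,_=cv2.findContours(m.astype(np.uint8),0,1);c=max(cs,key=cv2.contourArea);el=cv2.fitEllipse(cv2.convexHull(c));print(s['eef_pos'],el,atz(p,el[0],.07))
    px=p['pixels'].astype(int);y=((px[...,0]-px[...,2])>100);m2=np.zeros_like(y);m2[160:205,290:335]=y[160:205,290:335]
    v,u=np.nonzero(m2);print(u.mean(),v.mean(),atz(p,(u.mean(),v.mean()),.093), -np.array(p['R']).T@p['t'])
p=grab_frame('top');g=p['pixels'].max(2);m=np.zeros_like(g);m[180:224,208:250]=(g[180:224,208:250]<85)
cs,_=cv2.findContours(m.astype(np.uint8),0,1);c=max(cs,key=cv2.contourArea);el=cv2.fitEllipse(cv2.convexHull(c));print('top',el,atz(p,el[0],.07))
p=grab_frame('scene');g=p['pixels'].max(2);m=np.zeros_like(g);m[193:223,412:448]=(g[193:223,412:448]<85)
cs,_=cv2.findContours(m.astype(np.uint8),0,1);c=max(cs,key=cv2.contourArea);el=cv2.fitEllipse(cv2.convexHull(c));print('scene',el,atz(p,el[0],.07))
E
python3 seat.py
```

```text
[0.56601219 0.16311846 0.23122559] ((312.3274841308594, 179.60406494140625), (64.5918960571289, 64.96415710449219), 106.43330383300781) [0.56365273 0.16549255 0.07      ]
311.99484536082474 185.61340206185568 [0.56359891 0.16541362 0.093     ] [0.54795641 0.22961438 0.37373428]
[0.56605334 0.16295226 0.2312314 ] ((312.32012939453125, 179.52781677246094), (64.64463806152344, 64.87474060058594), 92.19884490966797) [0.56364331 0.16551102 0.07      ]
311.9846153846154 185.57435897435897 [0.56359665 0.16539944 0.093     ] [0.54795262 0.22960221 0.37373018]
[0.56613334 0.16275286 0.23123782] ((312.24359130859375, 179.31776428222656), (64.66242980957031, 64.81581115722656), 73.89742279052734) [0.56358528 0.16551049 0.07      ]
311.96923076923076 185.44102564102565 [0.56361174 0.16534229 0.093     ] [0.54800278 0.22947782 0.37373189]
top ((215.89553833007812, 206.2562713623047), (33.196144104003906, 54.20122146606445), 81.44908142089844) [0.55850405 0.19199728 0.07      ]
scene ((429.623779296875, 208.8180694580078), (22.121931076049805, 30.07589340209961), 100.70860290527344) [0.56772475 0.16348242 0.07      ]
```

```bash
python3 - <<'E'
from h import *
p=grab_frame('top');im=cv2.imread('pics/top0.png');g=im.max(2);m=np.zeros_like(g);m[182:226,206:252]=(g[182:226,206:252]<85)
cs,_=cv2.findContours(m,0,1);c=max(cs,key=cv2.contourArea);el=cv2.fitEllipse(cv2.convexHull(c));print('top',el,atz(p,el[0],.07))
hsv=im.astype(int);y=((hsv[...,2]-hsv[...,0])>90);m2=np.zeros_like(y);m2[192:212,218:240]=y[192:212,218:240];v,u=np.nonzero(m2);print(u.mean(),v.mean(),atz(p,(u.mean(),v.mean()),.093))
E
```

```text
top ((229.1654052734375, 204.23834228515625), (26.25067901611328, 26.63970184326172), 70.36394500732422) [0.56195006 0.16443831 0.07      ]
226.6818181818182 202.86363636363637 [0.56138507 0.1642539  0.093     ]
```

apply_moves([
  [[0,0,-0.12],[-8,-37,0],1],
  [[0,0,-0.24],[-16,-73,0],1],
  [[0,0,-0.36],[-25,-110,0],1],
  [[0,0,-0.48],[-33,-146,0],1],
  [[0,0,-0.6],[-41,-183,0],1],
  [[0,0,-0.72],[-49,-219,0],1],
  [[0,0,-0.84],[-57,-256,0],1],
  [[0,0,-0.96],[-66,-292,0],1],
  [[0,0,-1.08],[-74,-329,0],1],
  [[0,0,-1.2],[-82,-365,0],1],
])

```text
clock: 4.32
eef_pos: [0.484, -0.2049, 0.2316]
ee_rot: [0.948, 0.318, 0.0, 0.0]
force: [0.7, -0.5, 0.3]
width: 0.0855
```

apply_moves([
  [[0,0,-0.1],[0,0,0],1],
  [[0,0,-0.2],[0,0,-20],1],
  [[0,0,-0.3],[0,0,-40],1],
  [[0,0,-0.37],[0,0,-50],1],
  [[0,0,-0.37],[0,0,-50],1],
  [[0,0,-0.37],[0,0,-50],1],
  [[0,0,-0.37],[0,0,-50],1],
])

```text
clock: 4.9
eef_pos: [0.4848, -0.2035, 0.1819]
ee_rot: [0.99, 0.142, 0.0, 0.0]
force: [1.0, -0.5, 0.4]
width: 0.0854
```

```bash
python3 - <<'E'
from h import *
p=grab_frame('wrist');save(p,'w2.png')
s=read_state();print(s['clock'],s['eef_pos'],s['ee_rot'],np.round(s['joint_positions'],3))
px=p['pixels'];hsv=cv2.cvtColor(px,cv2.COLOR_RGB2HSV)
for r in regions_of(p,'cap_center'):
    m=np.array(r['pixels']);c=px[m].mean(0)
    print(r['location'],r['conf'],c.round(),atz(p,r['location'],.04))
    if c.max()-c.min()<40:
        g=px.mean(2);k=m&(g>np.percentile(g[m],60)-12)
        cs,_=cv2.findContours(k.astype(np.uint8),0,1); e=max(cs,key=cv2.contourArea); el=cv2.fitEllipse(cv2.convexHull(e)); print('ellipse',el, atz(p,el[0],.04).round(4))
E
```

```text
4.95 [ 0.48499224 -0.20354812  0.18208279] [9.89926811e-01 1.41578720e-01 5.66073166e-04 2.34870199e-04] [-0.166  0.505  0.66   2.13  -0.505  0.661 -0.446]
[317.5, 183.3] 0.84 [233. 234. 232.] [ 0.49072301 -0.20448545  0.04      ]
ellipse ((315.2532653808594, 187.49114990234375), (60.33515548706055, 61.79291534423828), 90.67036437988281) [ 0.4868 -0.2037  0.04  ]
[388.0, 265.3] 0.8 [236. 162. 195.] [ 0.43628004 -0.28618793  0.04      ]
[300.7, 276.8] 0.68 [223.  14.   4.] [ 0.40349701 -0.21427664  0.04      ]
[395.3, 77.2] 0.6 [252. 194. 225.] [ 0.58811048 -0.23847863  0.04      ]
```

View pics/w2.png

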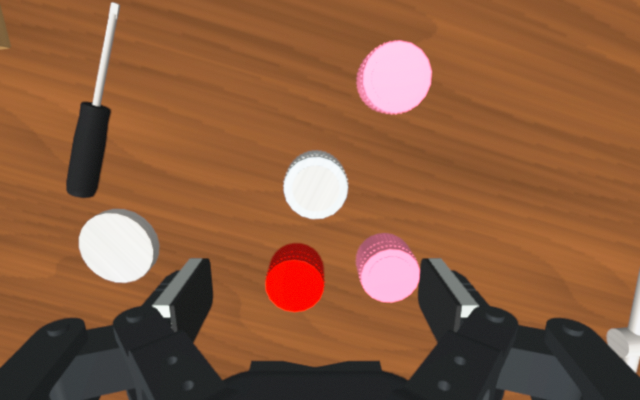

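The silver cap is at (315,187), with jaws left and right clear of the pink and red caps. The wrist fit gives (0.4868, -0.2037), consistent with the other views. Going down to grasp high on the cap, with the fingertips 11 mm above the bench.

apply_moves([
  [[0,0,0],[1,-0.5,-35],1],
  [[0,0,0],[1,-0.5,-70],1],
  [[0,0,0],[1,-0.5,-100],1],
  [[0,0,0],[1,-0.5,-125],1],
  [[0,0,0],[1,-0.5,-145],1],
  [[0,0,0],[1,-0.5,-160],1],
  [[0,0,0],[1,-0.5,-170],1],
  [[0,0,0],[1,-0.5,-170],1],
  [[0,0,0],[1,-0.5,-170],1],
])

```text
clock: 5.75
eef_pos: [0.4858, -0.2042, 0.0116]
ee_rot: [0.99, 0.141, 0.0, -0.0]
force: [0.0, -0.7, 0.2]
width: 0.0853
```

apply_moves([
  [[0,0,0],[0,0,0],0.4],
  [[0,0,0],[0,0,0],0],
  [[0,0,0],[0,0,0],0],
  [[0,0,0],[0,0,0],0],
  [[0,0,0],[0,0,0],0],
  [[0,0,0],[0,0,0],0],
  [[0,0,0],[0,0,0],0],
  [[0,0,0],[0,0,0],0],
], grip_force=60)

```text
clock: 6.42
eef_pos: [0.4861, -0.2039, 0.0126]
ee_rot: [0.99, 0.141, 0.001, 0.0]
force: [-1.0, 0.6, 8.9]
width: 0.0524
```

apply_moves([
  [[0,0,0],[0,0,10],0],
  [[0,0,0],[0,0,35],0],
  [[0,0,0],[0,0,70],0],
  [[0,0,0],[0,0,105],0],
  [[0,0,0],[8,37,135],0],
  [[0,0,0],[16,74,150],0],
  [[0,0,0],[23,110,150],0],
  [[0,0,0],[31,147,150],0],
  [[0,0,0],[39,184,150],0],
  [[0,0,0],[47,221,150],0],
])

```text
clock: 7.25
eef_pos: [0.5325, 0.0195, 0.1621]
ee_rot: [0.99, 0.141, 0.001, -0.0]
force: [0.7, 0.0, -1.6]
width: 0.0527
```

apply_moves([
  [[0,0,0],[8,37,0],0],
  [[0,0,0],[16,74,0],0],
  [[0,0,0],[24,110,0],0],
  [[0,0,0],[31,147,0],0],
  [[0,0,0],[31,147,0],0],
  [[0,0,0],[31,147,0],0],
  [[0,0,0],[31,147,0],0],
  [[0,0,0],[31,147,0],0],
])

```text
clock: 7.92
eef_pos: [0.5632, 0.1629, 0.1616]
ee_rot: [0.99, 0.14, -0.0, 0.0]
force: [-0.6, -0.1, -1.5]
width: 0.0523
```

```bash
python3 - <<'E'
from h import *
s=read_state();print(s['clock'],s['eef_pos'],s['ee_rot'],np.round(s['joint_positions'],3),s['force'],s['moment'],s['width'])
ims=[]
for n in ['wrist','scene']:
    p=grab_frame(n);save(p,n[0]+'3.png');
    for r in pinpoint(p,'cap_center')[:2]: print(n,r['location'],r['conf'],atz(p,r['location'],s['eef_pos'][2]+.0075))
E
```

```text
7.9167 [0.56319084 0.16288359 0.16164875] [ 9.90192180e-01  1.39711967e-01 -1.19664468e-05  1.14919142e-04] [-0.843  0.624  0.716  2.017 -0.615  0.727 -1.032] [-0.60696126 -0.05507186 -1.45616928] [-0.03129993  0.00582359  0.0026513 ] 0.05231335585241491
wrist [314.6, 275.0] 0.78 [0.56294317 0.16236668 0.16914875]
scene [200.0, 199.0] 0.89 [ 0.58150137 -0.25474471  0.16914875]
scene [438.9, 166.4] 0.78 [0.5563399  0.16900967 0.16914875]
```

View pics/w3.png

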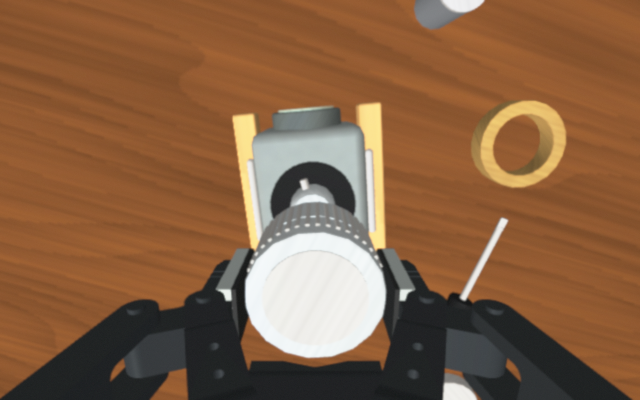

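View pics/s3.png

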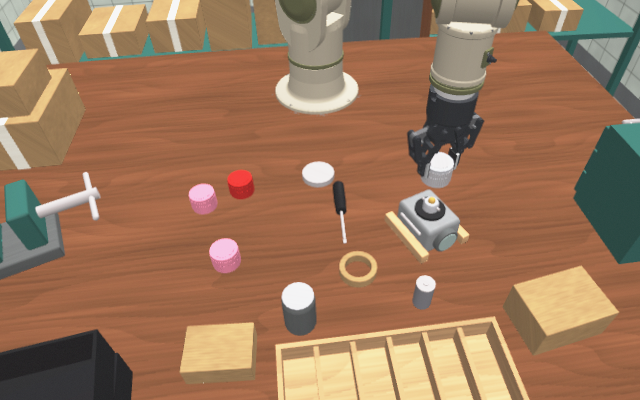

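```bash
python3 - <<'E'
from h import *
from scipy.optimize import least_squares
p=grab_frame('wrist');px=p['pixels'];g=px.max(2);s=read_state();tz=s['eef_pos'][2];print(s['eef_pos'])
# disc arc: scan per radial from guess
def edge(c,z,R,angs,dark_in,lo,hi):
    pts=[]
    for a in angs:
        rr=np.linspace(lo,hi,60);P=[proj(p,np.array([c[0]+r*np.cos(a),c[1]+r*np.sin(a),z])) for r in rr]
        v=np.array([cv2.getRectSubPix(g.astype(np.float32),(1,1),(float(q[0]),float(q[1])))[0,0] for q in P])
        d=np.gradient(v); i=np.argmax(d if dark_in else -d); 
        if abs(d[i])>4: pts.append(P[i])
    return np.array(pts)
def fit(pts,z,R,c):
    W=np.array([atz(p,q,z)[:2] for q in pts])
    f=least_squares(lambda t:np.hypot(*(W-t[:2]).T)-t[2],[*c,R],loss='soft_l1',f_scale=.0005).x
    f2=least_squares(lambda t:np.hypot(*(W-t[:2]).T)-R,c,loss='soft_l1',f_scale=.0005).x
    return f.round(4),f2.round(4),len(pts)
c=(.564,.1645)
pts=edge(c,.07,.03,np.deg2rad(np.arange(-75,65,4)),True,.022,.037)
print('seat',fit(pts,.07,.03,c))
im=cv2.cvtColor(px,4).copy()
for q in pts: cv2.circle(im,tuple(int(round(v)) for v in q),1,(0,255,0),-1)
ct=s['eef_pos'][:2]
zt=tz+.0275
pt=edge(ct,zt,.027,np.deg2rad(np.arange(-180,180,6)),False,.02,.034)
print('cap',fit(pt,zt,.027,ct))
for q in pt: cv2.circle(im,tuple(int(round(v)) for v in q),1,(0,0,255),-1)
cv2.imwrite('pics/w3e.png',im)
E
```

```text
[0.56355564 0.1632215  0.16148217]
seat (array([0.5655, 0.1648, 0.0292]), array([0.5645, 0.1649]), 35)
cap (array([0.5638, 0.1626, 0.0267]), array([0.5635, 0.1626]), 60)
```

View pics/w3e.png

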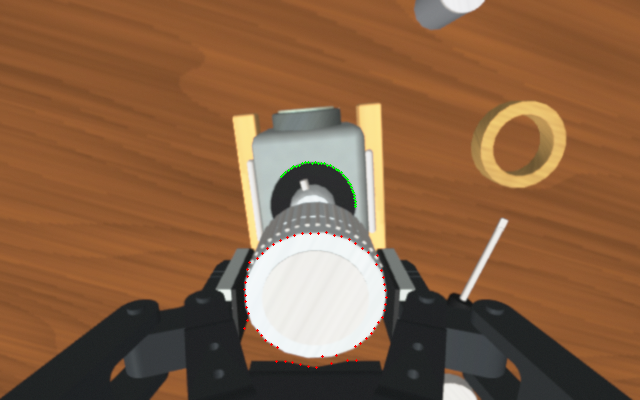

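The seat fits at about (0.565, 0.165) and the held cap at about (0.5637, 0.1628), so I'll shift by (+1, +1.5) mm. Then down to just above the neck.

apply_moves([
  [[0,0,0],[1,1.5,-15],0],
  [[0,0,0],[1,1.5,-30],0],
  [[0,0,0],[1,1.5,-45],0],
  [[0,0,0],[1,1.5,-55],0],
  [[0,0,0],[1,1.5,-58],0],
  [[0,0,0],[1,1.5,-58],0],
  [[0,0,0],[1,1.5,-58],0],
  [[0,0,0],[1,1.5,-58],0],
])

```text
clock: 8.83
eef_pos: [0.565, 0.1655, 0.104]
ee_rot: [0.99, 0.14, 0.0, -0.0]
force: [-0.2, 0.1, -1.0]
width: 0.0524
```

apply_moves([
  [[0,0,0],[0,0,-1],0],
  [[0,0,0],[0,0,-2],0],
  [[0,0,0],[0,0,-3],0],
  [[0,0,0],[0,0,-4],0],
  [[0,0,0],[0,0,-5],0],
  [[0,0,0],[0,0,-5],0],
  [[0,0,0],[0,0,-5],0],
])

```text
clock: 9.42
eef_pos: [0.5645, 0.1656, 0.0982]
ee_rot: [0.99, 0.14, -0.0, 0.0]
force: [0.3, 0.8, -2.0]
width: 0.0524
```

```bash
python3 - <<'E'
from h import *
s=read_state();print(s['clock'],s['eef_pos'],np.round(s['joint_positions'],3),s['force'],s['moment'])
p=grab_frame('scene');cv2.imwrite('pics/s4.png',cv2.cvtColor(cv2.resize(p['pixels'][110:260,350:530],(720,600),interpolation=2),4))
E
```

```text
9.4167 [0.56447647 0.16559495 0.09820487] [-0.778  0.702  0.616  2.051 -0.71   0.61  -0.958] [ 0.34640112  0.77737383 -1.96960432] [-0.02473719  0.00633312  0.04210498]
```

View pics/s4.png

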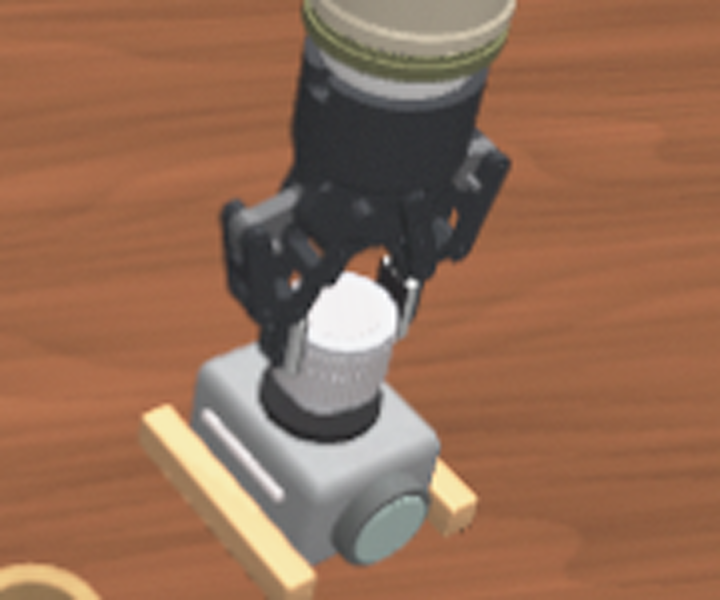

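The cap is centred over the black disc and free of contact. I'll lower it until I feel the pins.

apply_moves([
  [[0,0,0],[0,0,-1],0],
  [[0,0,0],[0,0,-2],0],
  [[0,0,0],[0,0,-3],0],
  [[0,0,0],[0,0,-4],0],
  [[0,0,0],[0,0,-4],0],
  [[0,0,0],[0,0,-4],0],
])

```text
clock: 9.97
eef_pos: [0.5647, 0.1656, 0.0947]
ee_rot: [0.99, 0.14, 0.0, -0.0]
force: [-1.3, 0.5, 5.3]
width: 0.0524
```

Contact with the pins is at the expected height (TCP 0.095). Now turning under a light push.

apply_moves([
  [[0,0,0.05],[0,0,-1],0],
  [[0,0,0.1],[0,0,-1],0],
  [[0,0,0.15],[0,0,-1],0],
  [[0,0,0.2],[0,0,-1],0],
  [[0,0,0.25],[0,0,-1],0],
  [[0,0,0.3],[0,0,-1],0],
  [[0,0,0.35],[0,0,-1],0],
  [[0,0,0.4],[0,0,-1],0],
  [[0,0,0.45],[0,0,-1],0],
  [[0,0,0.5],[0,0,-1],0],
])

```text
clock: 10.8
eef_pos: [0.5647, 0.1662, 0.0937]
ee_rot: [0.924, 0.382, 0.0, -0.0]
force: [0.1, 0.3, -0.6]
width: 0.0521
```

The force has gone to zero, so it has either entered the keyways or slipped in the grip. I'll probe downward without turning.

apply_moves([
  [[0,0,0],[0,0,-0.5],0],
  [[0,0,0],[0,0,-1],0],
  [[0,0,0],[0,0,-1.5],0],
  [[0,0,0],[0,0,-2],0],
  [[0,0,0],[0,0,-2],0],
])

```text
clock: 11.22
eef_pos: [0.565, 0.1657, 0.0919]
ee_rot: [0.925, 0.38, 0.001, -0.0]
force: [-0.6, -0.1, 7.2]
width: 0.0524
```

```bash
python3 - <<'E'
from h import *
s=read_state();print(s['clock'],s['eef_pos'],s['force'],s['moment'])
E
```

```text
11.2167 [0.56504184 0.16574823 0.09188893] [-0.59489076 -0.13531428  7.16909674] [0.04790184 0.16730118 0.28542727]
```

apply_moves([
  [[0,0,0.05],[0,0,0],0],
  [[0,0,0.1],[0,0,0],0],
  [[0,0,0.15],[0,0,0],0],
  [[0,0,0.15],[0,0,0],0],
])

```text
clock: 11.55
eef_pos: [0.5644, 0.1654, 0.0911]
ee_rot: [0.893, 0.449, -0.0, 0.0]
force: [-0.2, 0.0, -1.1]
width: 0.0523
```

```bash
python3 - <<'E'
from h import *
s=read_state();print(s['clock'],s['eef_pos'],s['force'],s['moment'])
p=grab_frame('scene');cv2.imwrite('pics/s5.png',cv2.cvtColor(cv2.resize(p['pixels'][110:260,350:530],(720,600),interpolation=2),4))
p=grab_frame('wrist');save(p,'w5.png')
E
```

```text
11.55 [0.5643941  0.1653986  0.09106302] [-0.18587007  0.03999573 -1.09894213] [ 0.03883981  0.01010005 -0.00669905]
```

View pics/s5.png

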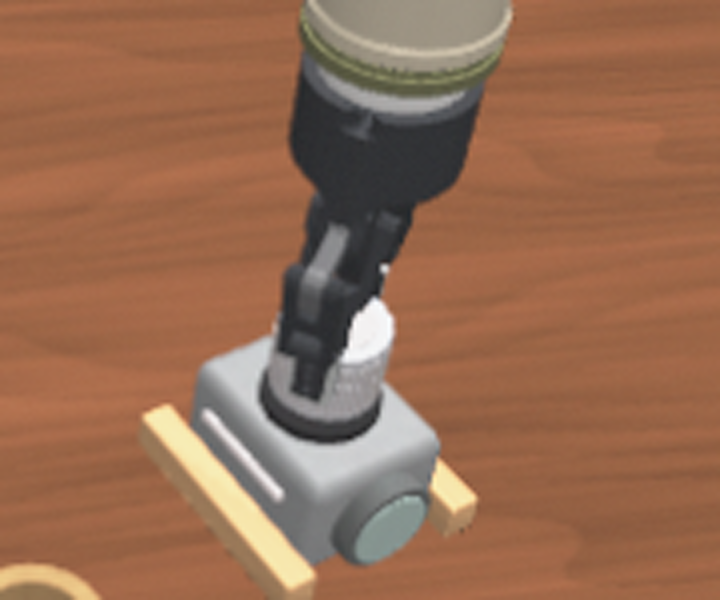

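View pics/w5.png

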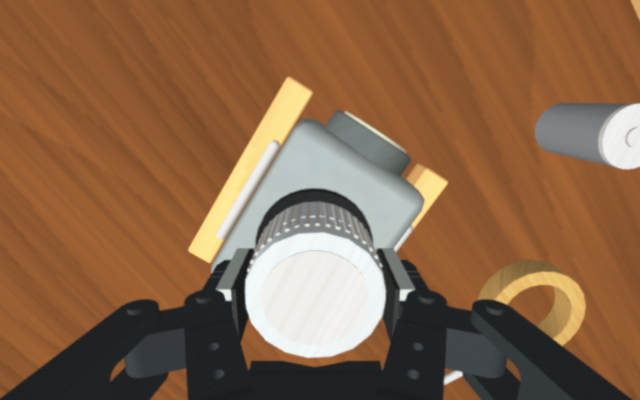

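The cap hasn't slipped in the grip: its outline in the wrist view is unchanged. It has followed the tool about 3.6 mm down, so it looks like it is in the keyways. Pushing straight down in small steps.

apply_moves([
  [[0,0,0],[0,0,-0.5],0],
  [[0,0,0],[0,0,-1],0],
  [[0,0,0],[0,0,-1.5],0],
  [[0,0,0],[0,0,-2],0],
  [[0,0,0],[0,0,-2],0],
])

```text
clock: 12.07
eef_pos: [0.5644, 0.1656, 0.0891]
ee_rot: [0.893, 0.449, -0.0, 0.0]
force: [-0.6, -0.1, -2.0]
width: 0.0521
```

```bash
python3 - <<'E'
from h import *
s=read_state();print(s['clock'],s['eef_pos'],s['force'],s['moment'])
E
```

```text
12.0667 [0.56443748 0.1656491  0.08912912] [-0.58664768 -0.05022471 -1.98052907] [-0.07432534 -0.02133844  0.04015608]
```

It moves freely, so the keyways are in. Pushing on to home, expecting TCP about 0.082 and a rising spring force.

apply_moves([
  [[0,0,0],[0,0,-1],0],
  [[0,0,0],[0,0,-2],0],
  [[0,0,0],[0,0,-3],0],
  [[0,0,0],[0,0,-4],0],
  [[0,0,0],[0,0,-5],0],
  [[0,0,0],[0,0,-5],0],
])

```text
clock: 12.57
eef_pos: [0.5646, 0.1656, 0.0844]
ee_rot: [0.893, 0.449, 0.0, -0.0]
force: [-0.8, 0.5, 4.9]
width: 0.0526
```

apply_moves([
  [[0,0,0],[0,0,-0.5],0],
  [[0,0,0],[0,0,-1],0],
  [[0,0,0],[0,0,-1.5],0],
  [[0,0,0],[0,0,-2],0],
  [[0,0,0],[0,0,-2],0],
])

```text
clock: 12.98
eef_pos: [0.5646, 0.1657, 0.0827]
ee_rot: [0.893, 0.449, 0.0, -0.0]
force: [-2.7, -1.0, 6.8]
width: 0.0522
```

apply_moves([
  [[0,0,0],[0,0,-0.5],0],
  [[0,0,0],[0,0,-1],0],
  [[0,0,0],[0,0,-1],0],
  [[0,0,0],[0,0,-1],0],
])

```text
clock: 13.32
eef_pos: [0.5646, 0.1656, 0.0826]
ee_rot: [0.893, 0.449, 0.0, -0.0]
force: [-4.5, -0.1, 17.8]
width: 0.0525
```

The tool stopped at 0.0826 while the force rose from 7 to 18 N, so the rim is on the shoulder. Checking visually and that it holds steady.

```bash
python3 - <<'E'
from h import *
ims=[]
p=grab_frame('scene');cv2.imwrite('pics/s6.png',cv2.cvtColor(cv2.resize(p['pixels'][110:260,350:530],(720,600),interpolation=2),4))
p=grab_frame('wrist');save(p,'w6.png')
for i in range(6):grab_frame('top')
s=read_state();print(s['clock'],s['eef_pos'],s['force'],s['moment'],s['width'],np.abs(s['joint_vel']).max())
E
```

```text
13.7167 [0.56462496 0.1656264  0.0825947 ] [-5.0525686   0.34386661 18.54535728] [-0.13835023  0.94263596  0.02150184] 0.0524230679122142 0.001992203284489158
```

View pics/s6.png

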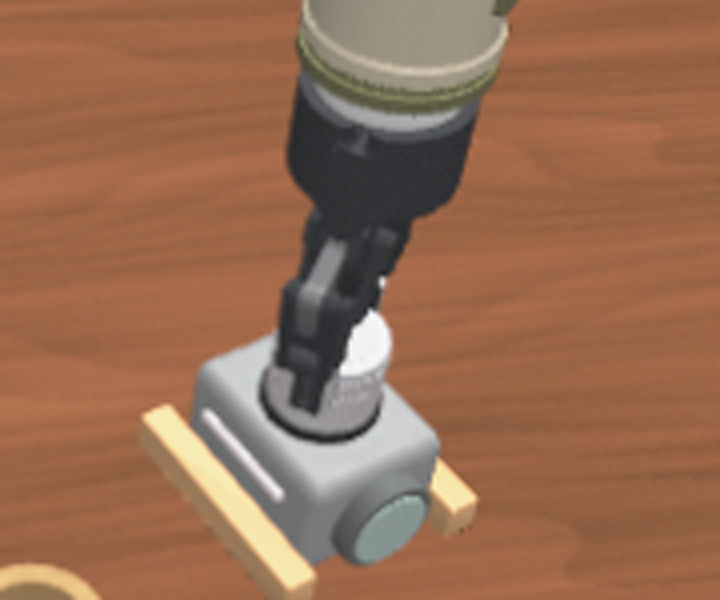

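View pics/w6.png

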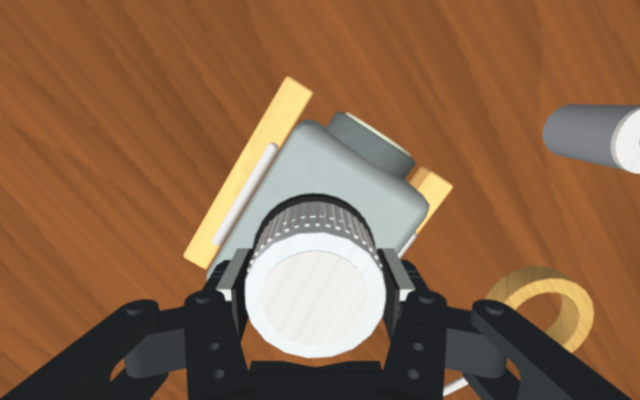

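The cap sits concentric on the shoulder with only a thin black ring showing. It is steady, and the 12.1 mm drop since first pin contact matches the expected 12.5 mm. Handing in.

```bash
python3 -c "
from workcell import *
print(close_job())
s=read_state();print(s['clock'],s['eef_pos'],s['force'],s['width'])"
```

```text
the job is handed in; nothing more can be done
None
the job is handed in; nothing more can be done
```

The cap is home on the lantern's shoulder and was still gripped and held down when I handed the job in at about 13.7 s. I picked up the silver knurled cap, set it over the neck, and turned it about 37° in all under a light push until it dropped over the pins.

- **Fully home:** the tool stopped at z = 0.0826 m, 12.1 mm below first contact with the pins (12.5 mm expected). The force rose through the spring range, then jumped from 7 N to 18 N.
- **Centred and still:** the camera views put the cap concentric on the black shoulder. The gripper held its 52 mm opening and the joints stood still.
- **Less certain:**
  - The camera estimates of the seat differed by 2–6 mm between views; the cap's fit on the neck settled it.
  - A sideways force of about 5 N and a moment of 0.9 N m remained while pushing down.
  - The spring contact's travel cannot be measured directly, and the hand-in gave no verdict.
- **Other objects:** I touched none of the other things on the bench, judging from the path I took. I did not re-measure their positions at the end.

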